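# Pin the slide trays to the laboratory shaker

### The arm

A 6-joint arm with a two-finger parallel gripper is mounted at the origin on the work surface. World frame = base frame: x ahead of the robot, y to its left, z up, the work surface at z = 0. Lengths are in m, angles in rad, forces in N, time in s.
With the tool pointing down it reaches from about 0.35 to 0.875 m from the base axis. Payload 4.2 kg.
Tool frame: the origin (TCP) lies midway between the tips of the shut fingers; the grasp point (between the pads) lies 19 mm behind it (arm.grip_point_offset is the distance from the TCP to the grasp point, in m); y points along the fingers, x is the direction in which the jaws open and shut, and the axes are right-handed (so a half turn about y gives the same grasp; the last joint's range is limited). The gripper opens to 85 mm and grips with 20 to 120 N. Pads are 22 mm wide; open, the fingers measure 114 mm over their backs; the gripper's body (76 mm by 85 mm) begins 54 mm behind the grasp point. The pads swing forward as they close: fully open they stand 13 mm farther back than shut.
Start: joints at [1.554, 0.385, 0.008, 0, -1.194, -0.259], TCP at [0.17, 0.601, 0.231] pointing down, gripper open.
Joint ranges: [-3.14, 3.14], [-1.21, 2.06], [-1.07, 1.41], [-3.16, 2.05], [-2.99, -0.16], [-3.1, 3.1]. Speed limits (rad/s): [2.79, 2.79, 3.14, 3.14, 3.14, 3.14].

### API

Orientations are given as a unit quaternion [x, y, z, w].
In Python, from workcell import telemetry, capture, camera_info, ticket, spot_in, cut_out, spot_point, arm gives the robot as it stands.
- The arm moves only by the shell command python3 -m handwheel 'ROWS' [OPENING] [FORCE]. ROWS is JSON, a list that holds one entry, the list of rows, each a list of 4 numbers: the shift along the tool's x, y, z in m, then the turn about the tool's y in rad. A call has 1 to 12 rows; each row is the pose to reach, as a shift and turn from the pose commanded when the call began, along the tool's axes at that moment; what a row does not reach only later rows make up. A row lasts 1/8 s, in which the tool goes at most 62.5 mm and 10.7 degrees, less where a joint would pass 70% of its speed; a pose out of reach is approached as far as the arm can. A call with a gripper value outside its range is refused whole. OPENING is the opening, from 0 (shut) to 1 (fully open), set as the call begins (- or left out, the last holds). The fingers move at their own pace and stop on an object; FORCE is the grip in N (left out, the last holds). Time passes only in rows, so rows that repeat a pose let the fingers close. It gives the time, the measured TCP pose, the force and the opening at its end, in the units of the state.
- telemetry.observe(): the state, without advancing time (a new reading comes with each control period).
- capture(name): name is "scene" or "top"; returns the picture (480x640x3 uint8, red, green, blue); there is no depth.
- camera_info(name): a dict with "mtx" (3x3 intrinsics, pixels), "pose" (4x4, takes a point from camera to world coordinates). Camera axes: x right, y up, looking along -z (the intrinsics and any distortion apply to the point x, -y, -z); pixel columns grow to the right and rows downward; lengths in m; the calibration is good to about 2 mm. A picture is of the moment at which its call begins. camera_info takes no time and is no camera call.
- ticket.close_job(): hands the job in, once; it reports no verdict.
Trained networks look in the newest picture that a camera, given by its name, has taken for a name from the list of things; names that differ only in an ending like _2 or _b are one class to them, and where a whole thing is asked for, a point or a joint stands for the part that bears it (a point fixed in the world has none). Each returns a list of dicts, best first, with "p" (0 to 1); they miss things now and then, are a little off and sometimes report something else, mostly with a low value. They report only what shows in the picture. A call takes as long as a camera call. They do not tell look-alikes from the thing itself.
- spot_in(query, camera): "location" ([row, column] in pixels, amid what is visible of it).
- cut_out(query, camera): "region" (480x640 bool, what is visible of it) and "location" ([row, column] in pixels, amid what is visible of it).
- spot_point(query, camera): "location" ([row, column] in pixels: a listed point, or the origin of a listed thing).
The state is a dict: "t": time; "q": joint angles; "joint_velocities": joint speeds; "tau": joint torques, N m; "tcp_pos": TCP position; "eef_rot": TCP orientation; "ft_force": force on the tool from outside, world axes, zero at the start; "ft_torque": the same for the moment, N m; "opening": opening from 0.0 (shut) to 1.0 (fully open).
Only numpy, scipy, OpenCV 4.12 (cv2) and the standard library are available. Lean on these libraries where they do the work, as an engineer would, in place of code of your own. Each camera call takes 0.05 s, during which the arm holds its last target.

### The job

Two slide trays are stacked on the shaker. Take the long pin out of the pin stand and push it down through the holes of both trays into the shaker, keeping hold of it until its collar sits on the top tray, then let go. Leave the short pin in its stand and the trays stacked on the shaker.

Things in the scene. Friction and masses are not known exactly. Their poses are not given: they have to be found in the camera images.
- long_pin: Longer of two upright steel pins in a grey stand (70 x 160 x 50 high, sockets 90 apart; either socket). Origin: centre of the lower tip, z up. Shaft 16 dia, 0 to 75 (bottom 8 tapers to 10 dia); collar 44 dia, 75 to 80; black grip 26 dia, 80 to 120 above the tip. Tip starts 15 above the bench, 35 deep in its 17.5 wide socket: lift straight up over 40 to clear. 120 g. All in mm.
- short_pin: The other pin in the stand, the same but with a shaft only 45 mm long (collar 45 to 50, grip 50 to 90 mm above its tip), so its grip stands 30 mm lower and it cannot reach the shaker. Origin at the centre of its lower tip, 15 mm above the bench, z up. It stays where it is.
- top_tray: Upper of two like loose white trays stacked on the shaker, each 180 x 110 x 25 mm, 300 g, with four glass slides and a 28 mm through hole in the middle. Origin: centre of its underside, 100 mm above the bench; x long, z up; the hole is on the z axis, mouth at 25 mm. The lower tray is right below, holes within 6 mm of each other. A spare tray on the bench is not part of the job.
- shaker: Fixed beige box 200 x 220 x 75 mm high on the bench, steel rim round its flat top. Origin: centre of its underside, on the bench, z up. In the middle of its top a round hole, 28 mm wide, 40 mm deep, lies under the tray holes, within 3 mm of each. With its collar down on the top tray the long pin's tip is 50 mm above the bench, 25 mm deep in this hole.
Things that resemble listed ones, but are neither listed nor needed, are in the scene too. Leave any orange look-alike of the top_tray alone. Leave any yellow look-alike of the long_pin alone.

How it is judged:
On the way:
1. the long pin, still held, reaches down through both trays into the shaker's hole (horizontal distance between long_pin and top_tray below 0.015 m and horizontal distance between long_pin and shaker below 0.018 m and angle between long_pin's own z axis and vertical below 0.175 rad and z of long_pin in the frame of shaker below 0.07 m and contact force between the fingers and long_pin above 0.5 N), for 0.1 s.
At the end, for the whole second after the job is handed in: Long pin: tip 40 to 58 mm above the shaker's underside (50 seated), within 15 mm sideways of the tray's hole and 18 mm of the shaker's, within 10 degrees of upright, let go, at rest. Top tray: underside 92 to 108 mm above the shaker's, within 20 mm of its centre, tilt under 0.1 rad (horizontal distance between long_pin and top_tray below 0.015 m and horizontal distance between long_pin and shaker below 0.018 m and angle between long_pin's own z axis and vertical below 0.175 rad and z of long_pin in the frame of shaker between 0.04 and 0.058 m and z of top_tray in the frame of shaker between 0.092 and 0.108 m and horizontal distance between top_tray and shaker below 0.02 m and angle between top_tray's own z axis and vertical below 0.1 rad and contact force between the fingers and long_pin below 0.1 N and linear speed of long_pin below 0.02 m/s); the robot touches nothing.
It fails at once if the short pin is taken from its place (moved more than 30 mm) (distance of short_pin from where it was at the start of the episode above 0.03 m).
It also fails if it takes over 42 s, if anything falls off the work surface, if the arm or the gripper's body presses on something with over 40 N, if the wrist force passes 120 N, or if a joint passes its speed limit or range.

## Working session

There is one attempt and no reset: what is moved stays moved. The work goes in short steps, Python scripts to look and compute and a shell command to move; the robot and the scene stay as the last step left them, time stands still between calls to the robot, and variables do not carry over. Pictures are saved under pics/ and viewed, and the job is handed in when it is done.

```bash
mkdir -p pics; ls; python3 - <<'E'
from workcell import telemetry, capture, camera_info, spot_point, arm
import cv2
print(telemetry.observe()); print(arm.grip_point_offset)
for c in ("scene","top"):
    im=capture(c); cv2.imwrite(f"pics/{c}0.png",im[:,:,::-1])
    i=camera_info(c); print(c,i)
    for n in ("long_pin","short_pin","top_tray","shaker"):
        print(n,[(d["p"],d["location"]) for d in spot_point(n,c)])
E
```

```text
pics
{'t': 0.0, 'q': array([ 1.55362007e+00,  3.85561328e-01,  6.60510993e-03, -5.03136772e-04,
       -1.19399664e+00, -2.58605156e-01]), 'joint_velocities': array([ 0.00107305,  0.00055161,  0.001149  , -0.00030422,  0.00074244,
        0.00107424]), 'tau': array([-1.77673073e-04, -3.92292058e+01,  1.88403082e+01,  4.18603867e+00,
       -4.57583112e-03,  5.02825941e-07]), 'tcp_pos': array([0.17000508, 0.60081803, 0.23020998]), 'eef_rot': array([ 0.42707481, -0.56352223,  0.56451854, -0.42587396]), 'ft_force': array([-0.18922397,  0.53107108, -0.48969494]), 'ft_torque': array([ 0.04551999,  0.05852376, -0.02976275]), 'opening': 1.0017615790744185}
0.0187
scene {'mtx': array([[488.06655035,   0.        , 311.53651339],
       [  0.        , 488.06655035, 241.54198526],
       [  0.        ,   0.        ,   1.        ]]), 'pose': array([[-0.76291644, -0.55044189,  0.33907557,  0.96069619],
       [ 0.64649389, -0.64790671,  0.40281825,  0.38112599],
       [-0.00203871,  0.52652695,  0.85015599,  0.84932125],
       [ 0.        ,  0.        ,  0.        ,  1.        ]])}
long_pin [(0.95, [240.3, 392.5]), (0.7, [283.2, 418.4])]
short_pin [(0.89, [324.5, 435.7])]
top_tray [(0.65, [129.9, 313.3]), (0.58, [218.4, 178.6])]
shaker [(0.55, [161.1, 306.1])]
top {'mtx': array([[490.41754886,   0.        , 321.64553001],
       [  0.        , 490.41754886, 234.21180808],
       [  0.        ,   0.        ,   1.        ]]), 'pose': array([[-0.02485258,  0.99406613, -0.10590036,  0.54874489],
       [-0.99953947, -0.02655416, -0.0146879 ,  0.00974419],
       [-0.01741283,  0.10548655,  0.99426826,  0.84868615],
       [ 0.        ,  0.        ,  0.        ,  1.        ]])}
long_pin [(0.7, [298.7, 226.8]), (0.67, [314.1, 290.3])]
short_pin [(0.88, [277.6, 176.8]), (0.16, [298.6, 230.0])]
top_tray [(0.9, [323.6, 464.2]), (0.62, [138.7, 472.3])]
shaker [(0.62, [324.1, 447.5])]
```

View pics/scene0.png

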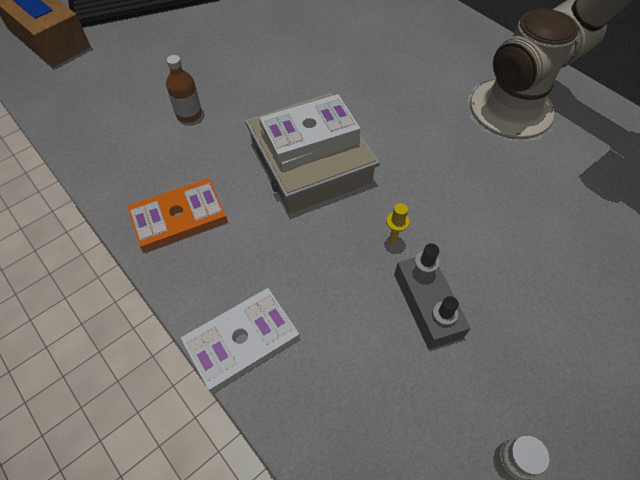

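View pics/top0.png

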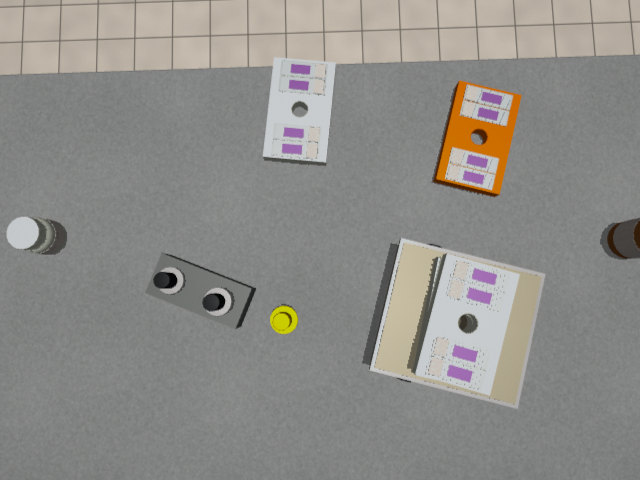

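Scene: the stack sits on the shaker (tray hole at row 123, col 309), the spare white tray is at (336,240), and orange and yellow look-alikes are visible. The stand holds two pins at about (257,430) and (310,448). In the top view the tray hole is at (323,468) and the grips are at (301,214) and (281,165).

```bash
python3 - <<'E'
import cv2,numpy as np
a=cv2.imread("pics/scene0.png")[225:345,380:480]; b=cv2.imread("pics/top0.png")[240:340,130:270]
c=cv2.imread("pics/top0.png")[285:365,420:520];d=cv2.imread("pics/scene0.png")[85:165,250:370]
def s(x): return cv2.resize(x,(400,300),interpolation=cv2.INTER_CUBIC)
cv2.imwrite("pics/crops0.png",np.vstack([np.hstack([s(a),s(b)]),np.hstack([s(d),s(c)])]))
E
```

```text
(no output)
```

View pics/crops0.png

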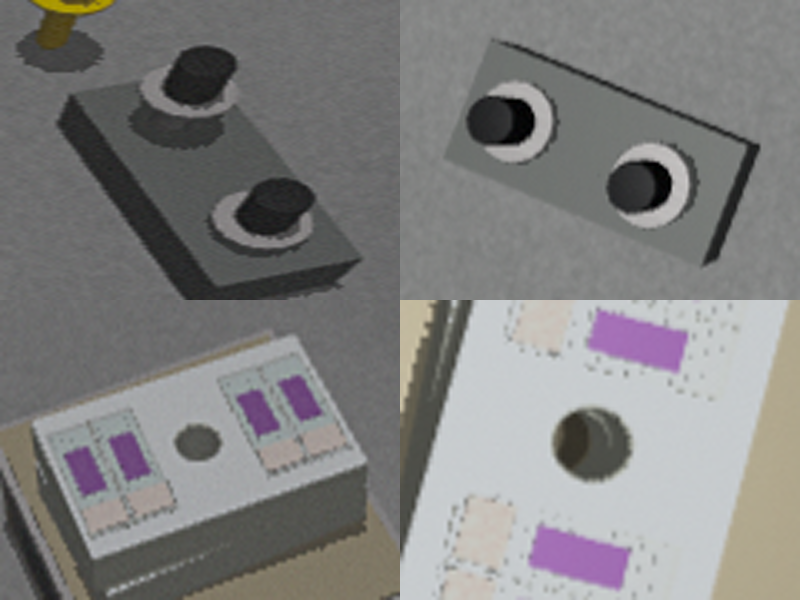

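```bash
cat > h.py <<'E'
import numpy as np
from workcell import camera_info
from scipy.spatial.transform import Rotation as R
def ray(c,row,col):
    i=camera_info(c);K=i["mtx"];T=i["pose"]
    d=np.array([(col-K[0,2])/K[0,0],-(row-K[1,2])/K[1,1],-1.])
    return T[:3,3],T[:3,:3]@d
def onz(c,row,col,z):
    o,d=ray(c,row,col); return o+d*(z-o[2])/d[2]
def tri(a,b):
    (o1,d1),(o2,d2)=ray("scene",*a),ray("top",*b)
    A=np.stack([d1,-d2],1); s=np.linalg.lstsq(A,o2-o1,rcond=None)[0]
    p,q=o1+s[0]*d1,o2+s[1]*d2
    return (p+q)/2,np.linalg.norm(p-q)
E
python3 - <<'E'
from h import *
from workcell import telemetry
np.set_printoptions(precision=4,suppress=True)
for n,a,b,z in [("longgrip",(251,432),(302.7,211.5),.135),("longcollar",(262,427.5),(301.3,218.2),.095),
 ("shortgrip",(302.5,450.5),(280.5,162.5),.105),("shortcollar",(312.5,445.5),(280.5,170.5),.065),
 ("hole",(122.9,309.4),(323.1,468.2),.125)]:
    print(n,tri(a,b),onz("scene",*a,z)[:2],onz("top",*b,z)[:2])
C=[onz("top",r,c,.075) for r,c in [(240,402),(272,544),(406,518),(371,372)]]
for c in C: print(c)
print("shaker",np.mean(C,0),[np.linalg.norm(C[i]-C[i-1]) for i in range(4)])
s=telemetry.observe(); print(R.from_quat(s["eef_rot"]).as_matrix(),s["tcp_pos"])
E
```

```text
longgrip (array([0.5278, 0.1859, 0.1257]), np.float64(0.0037839863505491973)) [0.5319 0.1897] [0.5293 0.1822]
longcollar (array([0.5282, 0.1854, 0.087 ]), np.float64(0.005093348066385471)) [0.5309 0.1892] [0.5301 0.1816]
shortgrip (array([0.5629, 0.2673, 0.0993]), np.float64(0.003036774150367781)) [0.5647 0.2692] [0.5637 0.2641]
shortcollar (array([0.5632, 0.2681, 0.0597]), np.float64(0.003669108234776184)) [0.5645 0.2702] [0.5642 0.2649]
hole (array([ 0.4891, -0.1877,  0.1222]), np.float64(0.004256040976448916)) [ 0.4897 -0.1837] [ 0.4907 -0.1886]
[ 0.6186 -0.1055  0.075 ]
[ 0.5626 -0.3245  0.075 ]
[ 0.3608 -0.2706  0.075 ]
[ 0.4175 -0.051   0.075 ]
shaker [ 0.4899 -0.1879  0.075 ] [np.float64(0.20829931161712464), np.float64(0.22599831342626384), np.float64(0.20887273226019248), np.float64(0.22682018103577728)]
[[-0.2723 -0.      0.9622]
 [-0.9622  0.     -0.2723]
 [-0.     -1.     -0.    ]] [0.1701 0.6014 0.2313]
```

The long pin is the one at top (302,212), since its triangulated grip is about 30 mm higher than the other. It stands at about (0.530, 0.186). The tray hole is at about (0.490, -0.187), and the rim-corner centre gives (0.490, -0.188), which agrees.

```bash
cat >> h.py <<'E'
def need(target):
    from workcell import telemetry
    s=telemetry.observe(); M=R.from_quat(s["eef_rot"]).as_matrix()
    d=M.T@(np.array(target)-s["tcp_pos"])
    x=M[:,0]; print("t",s["t"],"tcp",s["tcp_pos"].round(4),"down",M[:,1].round(3),"xang",np.degrees(np.arctan2(x[1],x[0])).round(1),"F",s["ft_force"].round(2),"op",round(s["opening"],3),"q",s["q"].round(2)); print("shift",d.round(4))
E
python3 -c "
from h import *
need([.53,.186,.20])"
python3 -m handwheel '[[[0.03,0,0.045,0.15],[0.055,0,0.085,0.3],[0.08,0,0.125,0.45],[0.11,0,0.165,0.6],[0.135,0,0.205,0.75],[0.16,0,0.245,0.9],[0.19,0,0.285,1.05],[0.215,0,0.33,1.2],[0.245,0,0.375,1.35],[0.275,0.01,0.42,1.5],[0.301,0.03,0.459,1.6],[0.301,0.03,0.459,1.6]]]' 1 40
python3 -c "
from h import *
need([.53,.186,.20])"
```

```text
t 0.5 tcp [0.1701 0.6014 0.2313] down [-0.  0. -1.] xang -105.8 F [-0.55 -0.22  0.22] op 1.002 q [ 1.55  0.38  0.01 -0.   -1.19 -0.26]
shift [0.3017 0.0313 0.4594]
t: 2.0
tcp_pos: [0.5304, 0.1839, 0.1993]
eef_rot: [-0.108, -0.698, 0.7, 0.11]
ft_force: [-0.1, 1.0, -0.4]
opening: 1.0
t 2.0 tcp [0.5304 0.1839 0.1993] down [-0.003 -0.002 -1.   ] xang 162.2 F [-0.12  1.05 -0.43] op 1.0 q [ 0.62  0.3  -0.2  -0.   -1.07 -0.93]
shift [ 0.001  -0.0007 -0.0019]
```

```bash
python3 - <<'E'
from workcell import capture
import cv2,numpy as np
a=capture("scene");b=capture("top")
a=cv2.resize(a[150:350,330:530],(400,400));b=cv2.resize(b[200:400,120:320],(400,400))
cv2.imwrite("pics/hover1.png",np.hstack([a,b])[:,:,::-1])
E
```

```text
(no output)
```

View pics/hover1.png

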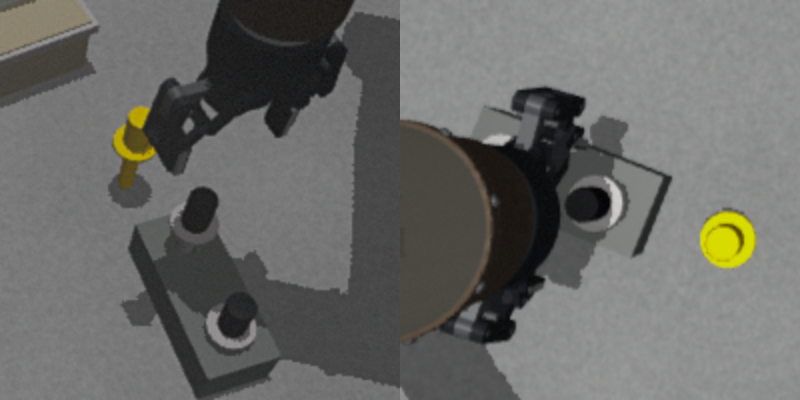

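The long pin is upright and uncovered, at scene crop (210,200) and top crop (200,190). The jaws open across the stand, so I can descend.

```bash
python3 -m handwheel '[[[0,0.02,-0.001,0],[0,0.045,-0.002,0],[0,0.07,-0.002,0],[0,0.09,-0.002,0],[0,0.1,-0.002,0],[0,0.1,-0.002,0]]]' 1 30
python3 -m handwheel '[[[0,0,0,0],[0,0,0,0],[0,0,0,0],[0,0,0,0],[0,0,0,0]]]' 0 30
python3 -c "
from h import *
need([.53,.186,.20])"
```

```text
t: 2.85
tcp_pos: [0.5302, 0.1894, 0.1014]
eef_rot: [-0.107, -0.699, 0.699, 0.107]
ft_force: [0.2, -0.5, 0.1]
opening: 1.006
t: 3.48
tcp_pos: [0.5308, 0.1888, 0.1019]
eef_rot: [0.108, 0.699, -0.699, -0.107]
ft_force: [0.1, -0.0, 2.8]
opening: 0.293
t 3.475 tcp [0.5308 0.1888 0.1019] down [ 0.001  0.    -1.   ] xang 162.5 F [ 0.08 -0.01  2.78] op 0.293 q [ 0.63  0.41 -0.32  0.   -0.85 -0.93]
shift [-0.0001 -0.0981  0.0028]
```

```bash
python3 -m handwheel '[[[0,0,0,0],[0,-0.01,0,0],[0,-0.025,0,0],[0,-0.045,0,0],[0,-0.075,0,0],[0,-0.11,0,0],[0,-0.145,0,0],[0,-0.16,0,0],[0,-0.16,0,0]]]' 0 60
python3 - <<'E'
from h import *
from workcell import capture
import cv2
need([.49,-.187,.262])
a=capture("scene");b=capture("top")
cv2.imwrite("pics/lift.png",np.hstack([cv2.resize(a[100:350,280:530],(400,400)),cv2.resize(b[200:400,120:320],(400,400))])[:,:,::-1])
E
```

```text
t: 4.6
tcp_pos: [0.5303, 0.1888, 0.262]
eef_rot: [0.108, 0.699, -0.698, -0.107]
ft_force: [0.1, 0.7, -2.6]
opening: 0.288
t 4.6 tcp [0.5303 0.1888 0.262 ] down [ 0.001  0.001 -1.   ] xang 162.5 F [ 0.13  0.71 -2.64] op 0.288 q [ 0.63  0.26 -0.1  -0.   -1.21 -0.93]
shift [-0.0745 -0.0005  0.3705]
```

View pics/lift.png

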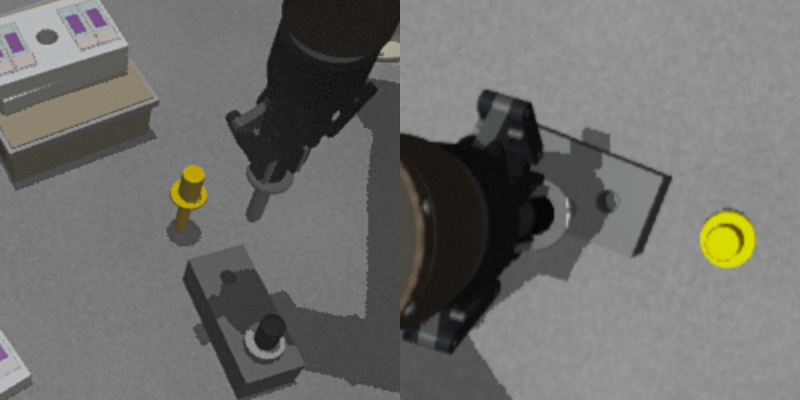

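The pin is held and lifted: scene crop shows its shaft at (200,265) and an empty socket. Next I move it over the tray hole.

```bash
python3 -m handwheel '[[[-0.007,0,0.035,0],[-0.014,0,0.07,0],[-0.021,0,0.105,0],[-0.028,0,0.14,0],[-0.036,0,0.18,0],[-0.044,0,0.22,0],[-0.052,0,0.26,0],[-0.06,0,0.3,0],[-0.067,0,0.335,0],[-0.072,0,0.36,0],[-0.0745,0,0.3705,0],[-0.0745,0,0.3705,0]]]' 0 60
python3 -m handwheel '[[[0,0,0,0],[0,0,0,0]]]'
python3 - <<'E'
from h import *
from workcell import capture
import cv2
need([.49,-.187,.262])
a=capture("scene");b=capture("top")
cv2.imwrite("pics/s2.png",a[:,:,::-1]);cv2.imwrite("pics/t2.png",b[:,:,::-1])
cv2.imwrite("pics/over.png",np.hstack([cv2.resize(a[40:190,230:380],(400,400),interpolation=cv2.INTER_CUBIC),cv2.resize(b[230:430,360:560],(400,400))])[:,:,::-1])
E
```

```text
t: 6.2
tcp_pos: [0.4899, -0.1872, 0.2602]
eef_rot: [0.107, 0.699, -0.699, -0.109]
ft_force: [-0.2, 0.3, -1.4]
opening: 0.289
t: 6.45
tcp_pos: [0.4904, -0.1863, 0.2613]
eef_rot: [0.107, 0.699, -0.699, -0.107]
ft_force: [0.4, -0.6, -0.9]
opening: 0.288
t 6.45 tcp [ 0.4904 -0.1863  0.2613] down [ 0.  0. -1.] xang 162.6 F [ 0.41 -0.64 -0.89] op 0.288 q [-0.05  0.19 -0.19 -0.   -1.19 -0.25]
shift [ 0.0002 -0.0007  0.0008]
```

View pics/over.png

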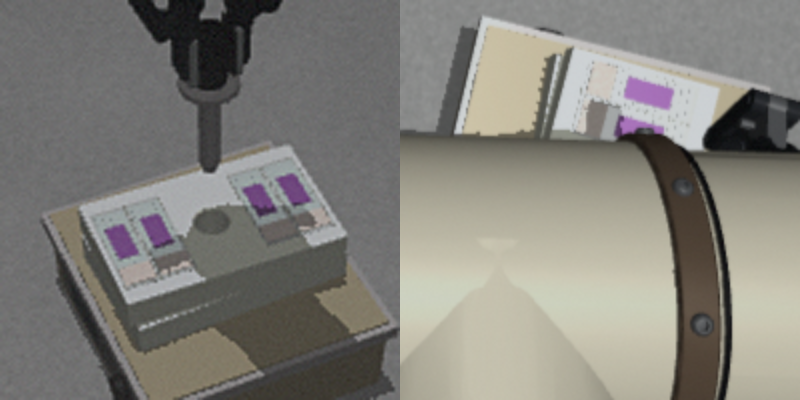

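```bash
python3 - <<'E'
from h import *
import cv2
h=onz("scene",122.9,309.2,.125); print("hole",h)
for z in(.172,.174,.176): print(onz("scene",103,308.4,z)-h)
print("collar", onz("scene",40+90*.375,230+208*.375,.174+.0775)-h)
b=cv2.imread("pics/lift.png")
a=cv2.imread("pics/s2.png")[75:145,280:340]
cv2.imwrite("pics/tip.png",cv2.resize(a,(600,600*7//6),interpolation=cv2.INTER_CUBIC)[:600])
E
```

```text
hole [ 0.49006089 -0.18397405  0.125     ]
[-0.00343353 -0.00608539  0.047     ]
[-0.0020337  -0.00439879  0.049     ]
[-0.00063386 -0.00271219  0.051     ]
collar [0.00356243 0.00201638 0.1265    ]
```

View pics/tip.png

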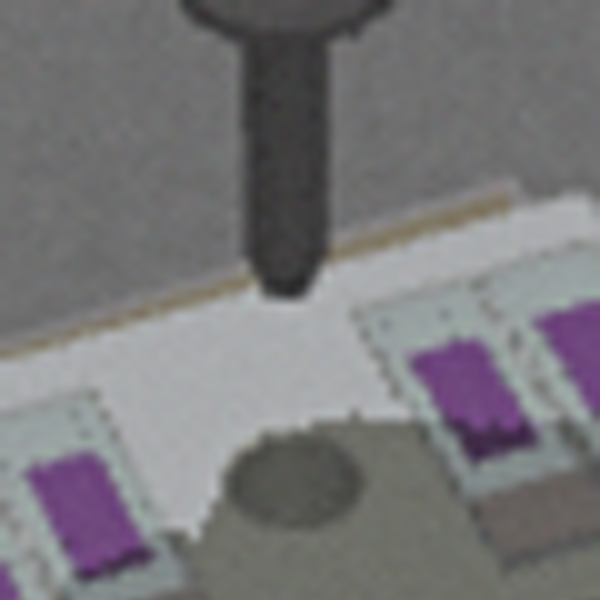

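```bash
python3 -m handwheel '[[[0,0.015,0,0],[0,0.03,0,0],[0,0.04,0,0],[0,0.04,0,0],[0,0.04,0,0]]]'
python3 - <<'E'
from h import *
from workcell import capture
import cv2
need([.49,-.187,.262])
a=np.mean([capture("scene").astype(float) for _ in range(4)],0).astype(np.uint8)
cv2.imwrite("pics/s3.png",a[:,:,::-1])
cv2.imwrite("pics/tip3.png",cv2.resize(a[85:145,280:340],(600,600),interpolation=cv2.INTER_CUBIC)[:,:,::-1])
E
```

```text
t: 7.18
tcp_pos: [0.4906, -0.1873, 0.2216]
eef_rot: [-0.108, -0.699, 0.699, 0.107]
ft_force: [-0.4, -0.1, -1.4]
opening: 0.288
t 7.175 tcp [ 0.4906 -0.1873  0.2216] down [ 0.001 -0.    -1.   ] xang 162.5 F [-0.37 -0.14 -1.39] op 0.288 q [-0.06  0.22 -0.25  0.   -1.1  -0.25]
shift [ 0.0006 -0.0404 -0.0001]
```

View pics/tip3.png

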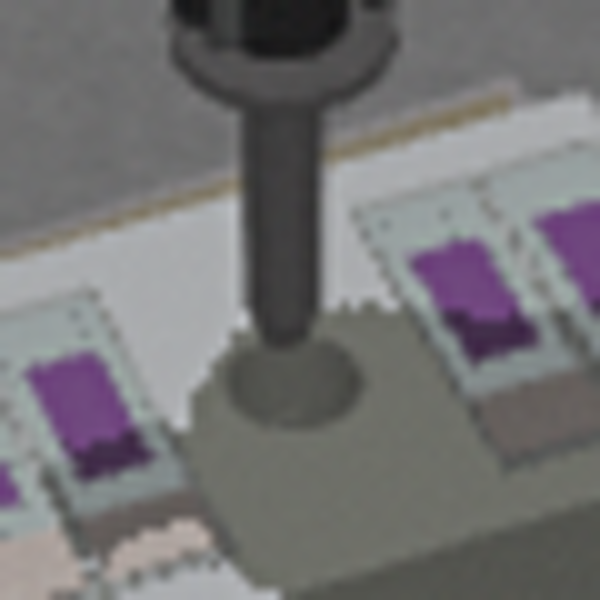

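```bash
python3 - <<'E'
from h import *
h=onz("scene",122.5,308.8,.125); print("hole",h)
for z in(.133,.1347,.136): print((onz("scene",118.2,308.1,z)-h).round(4))
M=R.from_quat([-0.108,-0.699,0.699,0.107]).as_matrix();print(M.round(3))
E
```

```text
hole [ 0.48995317 -0.1853779   0.125     ]
[-0.0016 -0.004   0.008 ]
[-0.0004 -0.0026  0.0097]
[ 0.0004 -0.0016  0.011 ]
[[-0.954  0.001 -0.3  ]
 [ 0.3   -0.    -0.954]
 [-0.001 -1.    -0.   ]]
```

```bash
python3 -m handwheel '[[[0,0,-0.002,0],[0,0.005,-0.002,0],[0,0.012,-0.002,0],[0,0.02,-0.002,0],[0,0.027,-0.002,0],[0,0.03,-0.002,0]]]'
python3 -c "
from h import *
need([.49,-.186,.137])"
```

```text
t: 8.12
tcp_pos: [0.4906, -0.1852, 0.1905]
eef_rot: [-0.107, -0.699, 0.699, 0.108]
ft_force: [-1.1, 0.5, -1.8]
opening: 0.285
t 8.125 tcp [ 0.4906 -0.1852  0.1905] down [-0.001  0.    -1.   ] xang 162.5 F [-1.06  0.51 -1.84] op 0.285 q [-0.05  0.25 -0.3  -0.   -1.02 -0.25]
shift [0.0002 0.0535 0.0009]
```

```bash
python3 -m handwheel '[[[0,0.004,0,0],[0,0.009,0,0],[0,0.015,0,0],[0,0.02,0,0]]]'
python3 -m handwheel '[[[0,0.004,0,0],[0,0.009,0,0],[0,0.015,0,0]]]'
```

```text
t: 8.62
tcp_pos: [0.4908, -0.1852, 0.1709]
eef_rot: [0.107, 0.699, -0.699, -0.108]
ft_force: [-0.7, -0.1, -1.3]
opening: 0.289
t: 9.0
tcp_pos: [0.4909, -0.1852, 0.1561]
eef_rot: [0.108, 0.699, -0.699, -0.107]
ft_force: [0.1, -0.8, -0.7]
opening: 0.287
```

```bash
python3 -m handwheel '[[[0,0.005,0,0],[0,0.01,0,0],[0,0.015,0,0],[0,0.015,0,0]]]'
python3 -m handwheel '[[[0,0.002,0,0],[0,0.004,0,0],[0,0.004,0,0]]]'
python3 - <<'E'
from h import *
from workcell import capture
import cv2
need([.49,-.187,.137])
a=np.mean([capture("scene").astype(float) for _ in range(4)],0).astype(np.uint8)
cv2.imwrite("pics/tip4.png",cv2.resize(a[70:170,250:350],(600,600),interpolation=cv2.INTER_CUBIC)[:,:,::-1])
E
```

```text
t: 9.5
tcp_pos: [0.4906, -0.1852, 0.1408]
eef_rot: [-0.107, -0.699, 0.699, 0.108]
ft_force: [0.0, 0.3, -1.4]
opening: 0.286
t: 9.88
tcp_pos: [0.4908, -0.1852, 0.1373]
eef_rot: [-0.107, -0.699, 0.699, 0.107]
ft_force: [0.5, -1.0, -0.8]
opening: 0.289
t 9.875 tcp [ 0.4908 -0.1852  0.1373] down [-0.  0. -1.] xang 162.5 F [ 0.53 -0.98 -0.78] op 0.289 q [-0.05  0.31 -0.37  0.   -0.89 -0.25]
shift [0.0003 0.0003 0.002 ]
```

View pics/tip4.png

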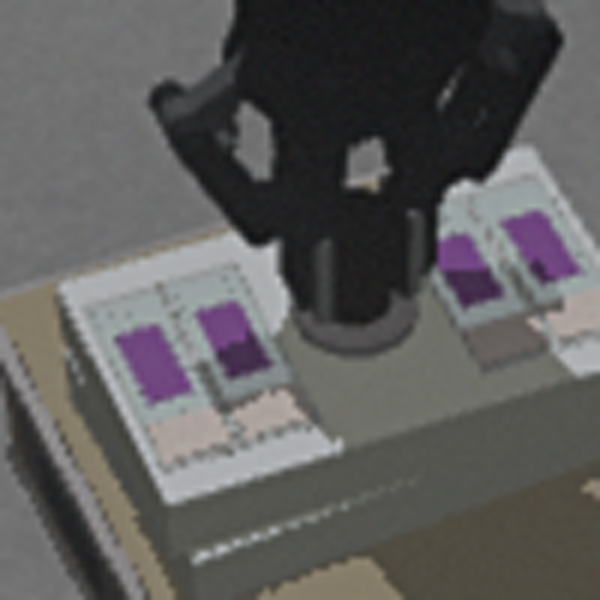

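The collar is nearly down on the tray at crop (350,335). I press on in 1 mm steps until contact shows.

```bash
python3 -m handwheel '[[[0,0.001,0,0],[0,0.001,0,0]]]'
python3 -m handwheel '[[[0,0.001,0,0],[0,0.001,0,0]]]'
```

```text
t: 10.32
tcp_pos: [0.491, -0.1853, 0.137]
eef_rot: [-0.108, -0.699, 0.699, 0.107]
ft_force: [-2.8, -0.1, 4.6]
opening: 0.283
t: 10.58
tcp_pos: [0.4911, -0.1853, 0.137]
eef_rot: [-0.108, -0.699, 0.699, 0.107]
ft_force: [-3.1, 2.9, 9.7]
opening: 0.289
```

It is seated: the vertical force rose to about 10 N with no further travel. I relieve the load and release.

```bash
python3 -m handwheel '[[[0,-0.001,0,0],[0,-0.001,0,0]]]' - 20
python3 -m handwheel '[[[0,-0.001,0,0],[0,-0.001,0,0],[0,-0.001,0,0],[0,-0.001,0,0],[0,-0.001,0,0],[0,-0.001,0,0]]]' 1
python3 -m handwheel '[[[0,-0.015,0,0],[0,-0.04,0,0],[0,-0.08,0,0],[0,-0.12,0,0],[0,-0.12,0,-0.1],[0,-0.12,-0.06,-0.1],[0,-0.12,-0.12,-0.1],[0,-0.12,-0.18,-0.1],[0,-0.12,-0.24,-0.1],[0,-0.12,-0.24,-0.1]]]'
python3 - <<'E'
from h import *
from workcell import capture
import cv2
a=capture("scene");b=capture("top");need([.5,0,.25])
cv2.imwrite("pics/end.png",np.hstack([cv2.resize(a[60:210,230:380],(400,400),interpolation=cv2.INTER_CUBIC),cv2.resize(b[230:430,360:560],(400,400))])[:,:,::-1])
cv2.imwrite("pics/end_s.png",a[:,:,::-1])
E
```

```text
t: 10.82
tcp_pos: [0.491, -0.1853, 0.137]
eef_rot: [-0.108, -0.699, 0.699, 0.107]
ft_force: [-2.1, 0.9, 6.7]
opening: 0.285
t: 11.58
tcp_pos: [0.4909, -0.1852, 0.1373]
eef_rot: [-0.107, -0.699, 0.699, 0.107]
ft_force: [-0.1, -0.2, -0.1]
opening: 0.994
t: 12.82
tcp_pos: [0.564, 0.0472, 0.258]
eef_rot: [0.071, 0.704, -0.703, -0.07]
ft_force: [0.0, -0.7, -0.8]
opening: 0.999
t 12.925 tcp [0.563  0.0443 0.258 ] down [ 0.001  0.    -1.   ] xang 168.3 F [-0.19 -0.44 -0.38] op 1.003 q [ 0.37  0.26 -0.1   0.   -1.21 -0.57]
shift [0.0527 0.008  0.0561]
```

View pics/end.png

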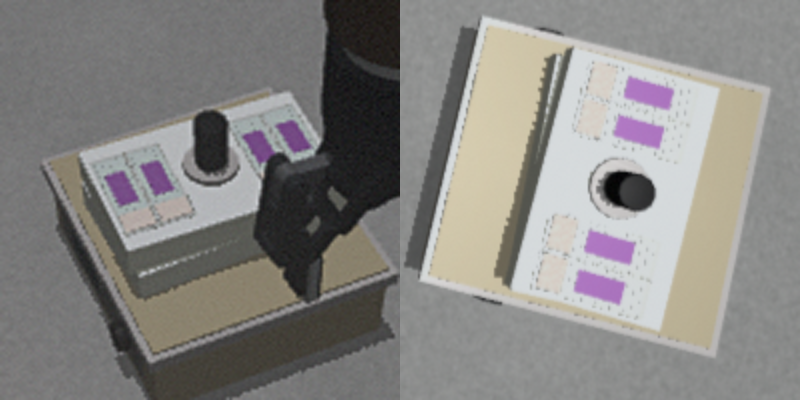

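View pics/end_s.png

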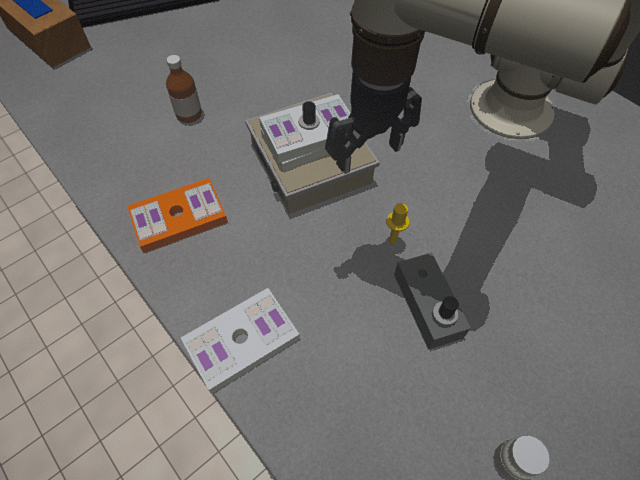

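The pin stands upright in the tray (scene crop (210,140)), collar flush, trays stacked, short pin still in its stand at (310,448). I do one numeric check, then hand in.

```bash
python3 - <<'E'
from h import *
from workcell import ticket, telemetry
print("top: grip",onz("top",324.5,477,.170).round(4),"collar",onz("top",323.5,466,.130).round(4),"tray hole before",onz("top",323.1,468.2,.125).round(4))
print(tri((60+115*.375,230+210*.375),(324.5,477)),"grip top, expect z .170")
print(np.abs(telemetry.observe()["joint_velocities"]).max())
print(ticket.close_job())
E
```

```text
top: grip [ 0.4922 -0.1881  0.17  ] collar [ 0.4906 -0.1841  0.13  ] tray hole before [ 0.4907 -0.1886  0.125 ]
(array([ 0.49209534, -0.18436713,  0.17923441]), np.float64(0.002572452708595245)) grip top, expect z .170
0.031487977393025536
the job is handed in; nothing more can be done
None
```

I moved the long pin from the stand through both trays into the shaker and kept hold of it until its collar sat on the top tray. I then let go, backed the arm off and handed the job in at about 13 s. No verdict was reported.

**Checks that agreed:**
- The vertical force rose to about 10 N with no further travel, at the tool height expected for the pin fully seated (0.137 m).
- The final pictures show the pin upright with its collar flat on the tray and the trays still stacked.
- The short pin was in its stand, and the look-alikes and spare tray had not moved.
- In the top camera, the grip top and collar line up to within about 4 mm (roughly 6° of tilt). The pin is within about 5 mm of the tray hole.

**Checks that disagreed:**
- The two cameras differed by 3 to 7 mm in sideways position. I therefore centred the pin tip over the hole using the scene camera alone.
- In the last check, the height of the grip top came out at 0.179 m instead of 0.170 m. I put this down to reading pixels by hand and the camera mismatch, because the measured tool height and force both fit a seated pin.

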